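# Ready the stirring stations and load the milk samples

## Task

Get the stirring stations ready: turn every flat-edged drive plate by its stud until its flat lies flush against the station's alignment bar (one station may be empty), and press all three clear covers down until the catch holds them shut, each only after its plate is home. Then stand the two sample bottles upright in the middle of the rings on shut covers that have a plate beneath, one bottle to a cover, and leave the other things on the bench where they are.

Things in the scene. Friction and masses are not known exactly. Their poses are not given: they have to be found in the camera images.
- bar1 (a point): dark steel alignment bar (100 long, 14 thick, 14 mm high) of the left (+y) station, a fixed white box with a grey flat bed 30 mm above the bench. Point: middle of the bar's face towards the plate, 4 mm above the bed; +x into the bar, square to its face, +y along it, z up. A hub under the plate sits in a slot along x: the plate can only turn and slide along x, its middle from x = -56 mm to home
- hinge1 (a point): middle of the hinge axis of the left (+y) station's cover, 62 mm above the bench; the axis runs along this point's y, x as bar1's x (the shut cover reaches from here towards -x). The catch tower, 34 mm wide, 14 mm deep, 78 mm above the bench, stands at x = -171 to -185 mm, just beyond the shut cover's free edge
- cover1 (a joint): angle of the left (+y) station's clear cover: 0 = shut, level; about 1.8 = open, leaning back past upright, away from the robot. It stays where left (about 1 N at the edge moves it); 104 mm wide, 6 mm thick, free edge 165 mm from the hinge. In the last 0.1 rad a spring ball resists (5 to 8 N at the edge), then snaps over and holds it at 0
- cover1_mark (a point): middle of the dark ring (68 mm across) on the upper face of the left (+y) station's cover, 70 mm from its hinge axis; moves with the cover. When shut it lies 65 mm above the bench, above the middle of a plate that is home against the bar
- plate1_mid (a point): middle, half-way up, of the drive plate on the left (+y) station's bed; None if empty. A loose aluminium disc 100 mm across, 8 thick, 0.18 kg, with one flat edge 60 mm long, 40 mm from the middle. +x points from the middle square to the flat, z up. An upright round stud, 18 mm across, 15 high, stands on top at x = -36 mm. Home: 40 mm before the bar, its x along the bar's x
- bar2 (a point): dark steel alignment bar (100 long, 14 thick, 14 mm high) of the middle station, a fixed white box with a grey flat bed 30 mm above the bench. Point: middle of the bar's face towards the plate, 4 mm above the bed; +x into the bar, square to its face, +y along it, z up. A hub under the plate sits in a slot along x: the plate can only turn and slide along x, its middle from x = -56 mm to home
- hinge2 (a point): middle of the hinge axis of the middle station's cover, 62 mm above the bench; the axis runs along this point's y, x as bar2's x (the shut cover reaches from here towards -x). The catch tower, 34 mm wide, 14 mm deep, 78 mm above the bench, stands at x = -171 to -185 mm, just beyond the shut cover's free edge
- cover2 (a joint): angle of the middle station's clear cover: 0 = shut, level; about 1.8 = open, leaning back past upright, away from the robot. It stays where left (about 1 N at the edge moves it); 104 mm wide, 6 mm thick, free edge 165 mm from the hinge. In the last 0.1 rad a spring ball resists (5 to 8 N at the edge), then snaps over and holds it at 0
- cover2_mark (a point): middle of the dark ring (68 mm across) on the upper face of the middle station's cover, 70 mm from its hinge axis; moves with the cover. When shut it lies 65 mm above the bench, above the middle of a plate that is home against the bar
- plate2_mid (a point): middle, half-way up, of the drive plate on the middle station's bed; None if empty. A loose aluminium disc 100 mm across, 8 thick, 0.18 kg, with one flat edge 60 mm long, 40 mm from the middle. +x points from the middle square to the flat, z up. An upright round stud, 18 mm across, 15 high, stands on top at x = -36 mm. Home: 40 mm before the bar, its x along the bar's x
- bar3 (a point): dark steel alignment bar (100 long, 14 thick, 14 mm high) of the right (-y) station, a fixed white box with a grey flat bed 30 mm above the bench. Point: middle of the bar's face towards the plate, 4 mm above the bed; +x into the bar, square to its face, +y along it, z up. A hub under the plate sits in a slot along x: the plate can only turn and slide along x, its middle from x = -56 mm to home
- hinge3 (a point): middle of the hinge axis of the right (-y) station's cover, 62 mm above the bench; the axis runs along this point's y, x as bar3's x (the shut cover reaches from here towards -x). The catch tower, 34 mm wide, 14 mm deep, 78 mm above the bench, stands at x = -171 to -185 mm, just beyond the shut cover's free edge
- cover3 (a joint): angle of the right (-y) station's clear cover: 0 = shut, level; about 1.8 = open, leaning back past upright, away from the robot. It stays where left (about 1 N at the edge moves it); 104 mm wide, 6 mm thick, free edge 165 mm from the hinge. In the last 0.1 rad a spring ball resists (5 to 8 N at the edge), then snaps over and holds it at 0
- cover3_mark (a point): middle of the dark ring (68 mm across) on the upper face of the right (-y) station's cover, 70 mm from its hinge axis; moves with the cover. When shut it lies 65 mm above the bench, above the middle of a plate that is home against the bar
- plate3_mid (a point): middle, half-way up, of the drive plate on the right (-y) station's bed; None if empty. A loose aluminium disc 100 mm across, 8 thick, 0.18 kg, with one flat edge 60 mm long, 40 mm from the middle. +x points from the middle square to the flat, z up. An upright round stud, 18 mm across, 15 high, stands on top at x = -36 mm. Home: 40 mm before the bar, its x along the bar's x
- bottle1_mid (a point): squat closed cream-coloured sample bottle with paper label, standing upright on the bench, 60 mm across, 70 mm high, 0.16 kg; body 52 mm high, then a 52 mm wide cap. The point is on its axis, half-way up (35 mm above its foot); z up the bottle
- bottle2_mid (a point): squat closed cream-coloured sample bottle with paper label, standing upright on the bench, 60 mm across, 70 mm high, 0.16 kg; body 52 mm high, then a 52 mm wide cap. The point is on its axis, half-way up (35 mm above its foot); z up the bottle
- beaker_rim (a point): steel beaker, not to be disturbed: 62 mm across, 75 mm high; the point is the middle of its mouth
- tub: white round tub with grey lid, not to be disturbed: 68 mm across, 55 mm high; origin under its middle
- pump_bottle: white pump bottle with blue pump, not to be disturbed: 68 mm across, 175 mm high; origin under its middle
- wipe_box: box of paper wipes, not to be disturbed: 110 x 120 x 70 mm; origin under its middle
- marker: black marker pen lying on the bench, not to be disturbed: 130 x 14 x 14 mm along its x; origin under its middle
- spatula: spatula lying on the bench, not to be disturbed, about 200 mm long; origin under it

How it is judged:
By the outcome, as a careful person would: the job done as asked, in the order asked, and still so for the second after the job is handed in, with the robot touching nothing.
Of plate1, plate2, plate3 only 2 to 3 are there at a start; the rules pass over those that are not, and their reading is None.
At some moment in a run one of bottle1, bottle2 may be knocked a few centimetres aside while the robot is not near it.
It also fails if it takes over 210 s, if anything falls off the work surface, if the arm or the gripper's body presses on something with over 40 N, if the wrist force passes 120 N, or if a joint passes its speed limit or range.

## Robot

A 7-joint arm with a two-finger parallel gripper is mounted at the origin on the work surface. World frame = base frame: x ahead of the robot, y to its left, z up, the work surface at z = 0. Lengths are in m, angles in rad, forces in N, time in s.
With the tool pointing down it reaches from about 0.375 to 0.925 m from the base axis. Payload 3.1 kg.
Tool frame: the origin (TCP) lies between the finger pads; the fingertips stand 19 mm ahead of it and the grasp point (between the pads) is the TCP; z points along the fingers, y is the direction in which the jaws open and shut (so a half turn about z gives the same grasp; the last joint's range is limited). The gripper opens to 85 mm and grips with 20 to 120 N. Pads are 22 mm wide; open, the fingers measure 114 mm over their backs; the gripper's body (76 mm by 85 mm) begins 54 mm behind the grasp point. The pads swing forward as they close: fully open they stand 13 mm farther back than shut.
Start: joints at [-1.438, 0.383, 0.044, 1.598, -0.018, 1.161, -0.05], TCP at [0.149, 0.633, 0.25] pointing down, gripper open.
Joint ranges: [-2.61, 2.61], [-0.41, 2.15], [-1.48, 1.57], [0, 2.5], [-1.57, 4.71], [0.05, 1.97], [-2.85, 2.85]. Speed limits (rad/s): [2.79, 2.79, 3.14, 3.14, 3.14, 3.14, 3.14].

## Interface

Orientations are given as a unit quaternion [x, y, z, w].
In Python, from bench import move_ptp, movel, move_j, move_gripper, pause, inverse_kinematics, read_camera, camera_params, MotionError, sign_off, look_for, tip_of, read_time_s, read_qpos, read_joint_vel, read_effort, read_eef_pos, read_tcp_rot, read_ft_force, read_ft_torque, read_finger_gap gives the robot as it stands. Calls block until the motion is done:
- move_ptp(position, orientation): joint-space move of the TCP to a pose.
- movel(position, orientation=None, speed=0.15): straight line of the TCP; orientation=None keeps the orientation; speed is the mean speed in m/s.
- move_j(angles): joint-space move.
- move_gripper(opening, effort=None): finger opening in m; effort is the grip in N (None keeps the last); returns when the fingers have stopped.
- pause(seconds).
- inverse_kinematics(position, orientation): joint angles nearest the present ones, or None.
- read_camera(name): name is "scene" or "top" or "wrist"; returns the picture (480x640x3 uint8, red, green, blue); there is no depth.
- camera_params(name): a dict with "K" (3x3 intrinsics, pixels), "dist_coeffs" ([k1, k2, p1, p2, k3] as OpenCV has them; the pictures are not rectified), "camera_from_world" (4x4, takes a point from world to camera coordinates). Camera axes: x right, y down, z forward; pixel columns grow to the right and rows downward; lengths in m; the calibration is good to about 2 mm. A picture is of the moment at which its call begins: read the wrist's pose just before it. camera_params takes no time and is no camera call; for the wrist camera it gives the pose at the moment of the call.
A pose or a line that the arm cannot do raises MotionError and nothing moves.
- sign_off(): hands the job in, once; it reports no verdict.
Trained networks look in the newest picture that a camera, given by its name, has taken for a name from the list of things; names that differ only in an ending like _2 or _b are one class to them, and where a whole thing is asked for, a point or a joint stands for the part that bears it (a point fixed in the world has none). Each returns a list of dicts, best first, with "confidence" (0 to 1); they miss things now and then, are a little off and sometimes report something else, mostly with a low value. They report only what shows in the picture. A call takes as long as a camera call.
- look_for(camera, name): "at" ([column, row] in pixels, amid what is visible of it).
- tip_of(camera, name): "at" ([column, row] in pixels: a listed point, or the origin of a listed thing).
Readings, each from a call of its own:
- read_time_s(): time.
- read_qpos(): joint angles.
- read_joint_vel(): joint speeds.
- read_effort(): joint torques, N m.
- read_eef_pos(): TCP position.
- read_tcp_rot(): TCP orientation.
- read_ft_force(): force on the tool from outside, world axes, zero at the start.
- read_ft_torque(): the same for the moment, N m.
- read_finger_gap(): finger opening in m.
Only numpy, scipy, OpenCV 4.12 (cv2) and the standard library are available. Lean on these libraries where they do the work, as an engineer would, in place of code of your own. Each camera call takes 0.05 s, during which the arm holds its last target. There are 200 camera calls.

## Working session

There is one attempt and no reset: what is moved stays moved. The work goes in short steps, each a Python script; the robot and the scene stay as the last script left them, time stands still between calls to the robot, and variables do not carry over. Pictures are saved under pics/ and viewed, about 12 in all and at most 16, crops included, and the job is handed in when it is done.

```bash
ls; mkdir -p pics; cat > h.py <<'E'
import numpy as np, cv2
from bench import *
def px2w(cam,px,z,P=None):
    P=P or camera_params(cam); K=np.array(P["K"]);d=np.array(P["dist_coeffs"]);T=np.array(P["camera_from_world"])
    u=cv2.undistortPoints(np.array([[px]],float),K,d)[0,0]
    R=T[:3,:3];c=-R.T@T[:3,3];r=R.T@np.array([u[0],u[1],1.])
    return c+r*(z-c[2])/r[2]
def w2px(cam,p,P=None):
    P=P or camera_params(cam);T=np.array(P["camera_from_world"])
    return cv2.projectPoints(np.atleast_2d(np.array(p,float)),cv2.Rodrigues(T[:3,:3])[0],T[:3,3],np.array(P["K"]),np.array(P["dist_coeffs"]))[0][:,0]
def snap(cam,f):
    im=read_camera(cam); cv2.imwrite("pics/"+f,im[:,:,::-1]); return im
E
python3 - <<'E'
from h import *
np.set_printoptions(precision=3,suppress=True)
snap("scene","s0.png");snap("top","t0.png")
for c in("scene","top"):
    T=np.array(camera_params(c)["camera_from_world"]);print(c,-T[:3,:3].T@T[:3,3],T[2,:3])
H={"bar":.034,"hinge":.062,"plate_mid":.034,"bottle":.035,"cover_mark":0.1}
for n in ["bar1","hinge1","cover1_mark","plate1_mid","bar2","bar3","bottle1_mid","beaker_rim","tub","pump_bottle","wipe_box","marker","spatula"]:
    z=dict(bar1=.034,bar2=.034,bar3=.034,hinge1=.062,cover1_mark=.1,plate1_mid=.034,bottle1_mid=.035,beaker_rim=.075).get(n,0)
    for c in ("top","scene"):
        for r in tip_of(c,n)[:6]:
            print(n,c,np.round(r["at"],1),round(r["confidence"],2),px2w(c,r["at"],z)[:2])
print(read_time_s(),read_tcp_rot())
E
```

```text
pics
scene [ 1.378 -0.409  0.974] [-0.632  0.305 -0.712]
top [0.505 0.014 1.024] [ 0.085 -0.033 -0.996]
bar1 top [140.  284.3] 0.91 [0.491 0.351]
bar1 top [325.6 268.8] 0.88 [ 0.522 -0.012]
bar1 top [485.4 287.6] 0.73 [ 0.485 -0.333]
bar1 scene [313.4 231.3] 0.83 [ 0.524 -0.001]
bar1 scene [438.6 177.2] 0.66 [0.483 0.346]
bar1 scene [155.1 266.3] 0.57 [ 0.482 -0.337]
bar1 scene [453.6 174.4] 0.19 [0.488 0.385]
hinge1 top [320.8 250.6] 0.96 [ 0.557 -0.002]
hinge1 top [128.2 275.7] 0.89 [0.508 0.364]
hinge1 top [501.1 275.3] 0.69 [ 0.509 -0.354]
hinge1 top [519.7 272.7] 0.5 [ 0.514 -0.391]
hinge1 scene [315.4 229.1] 0.9 [ 0.546 -0.007]
hinge1 scene [151.8 270.5] 0.86 [ 0.517 -0.348]
hinge1 scene [453.1 174.7] 0.64 [0.515 0.359]
cover1_mark top [105.3 265.5] 0.94 [0.527 0.392]
cover1_mark top [383.3 300.9] 0.52 [ 0.461 -0.118]
cover1_mark top [322.7 236.9] 0.47 [ 0.58  -0.005]
cover1_mark scene [466.6 158.3] 0.66 [0.515 0.39 ]
plate1_mid top [154.7 307.8] 0.98 [0.446 0.322]
plate1_mid scene [421.  235.5] 0.71 [0.631 0.203]
plate1_mid scene [421.6 170.3] 0.67 [0.444 0.322]
bar2 top [140.
[... 1175 characters left out ...]
]
pump_bottle scene [487.6 254.3] 0.56 [0.714 0.328]
pump_bottle scene [441.7 179.7] 0.22 [0.461 0.375]
wipe_box top [155. 175.] 0.67 [0.716 0.34 ]
wipe_box top [500.3 190.4] 0.57 [ 0.688 -0.382]
wipe_box top [131.1 276.3] 0.2 [0.507 0.381]
wipe_box scene [161.9 361.5] 0.77 [ 0.687 -0.386]
wipe_box scene [324.1 215.9] 0.73 [0.459 0.057]
wipe_box scene [486.6 256. ] 0.7 [0.717 0.323]
wipe_box scene [418.8 238.5] 0.51 [0.61  0.216]
marker top [239.5 162.1] 0.58 [0.745 0.167]
marker scene [433.9 290.4] 0.77 [0.751 0.165]
spatula top [367.  158.8] 0.82 [ 0.754 -0.1  ]
spatula scene [311.9 336.7] 0.64 [ 0.75  -0.109]
spatula scene [316.7 231.7] 0.46 [0.498 0.02 ]
1.4 [ 0.115  0.993 -0.    -0.   ]
```

View pics/t0.png

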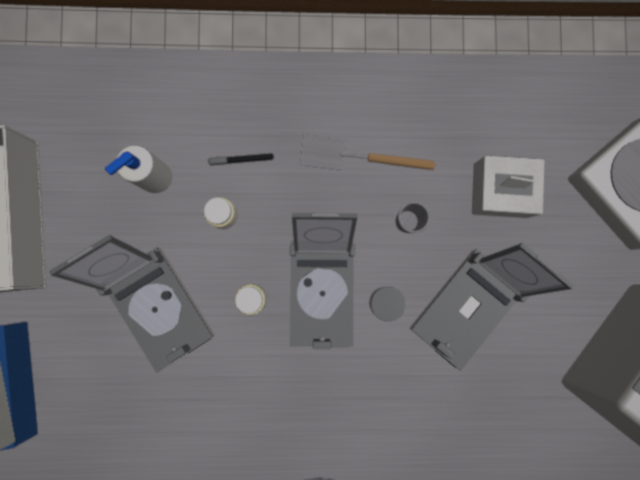

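View pics/s0.png

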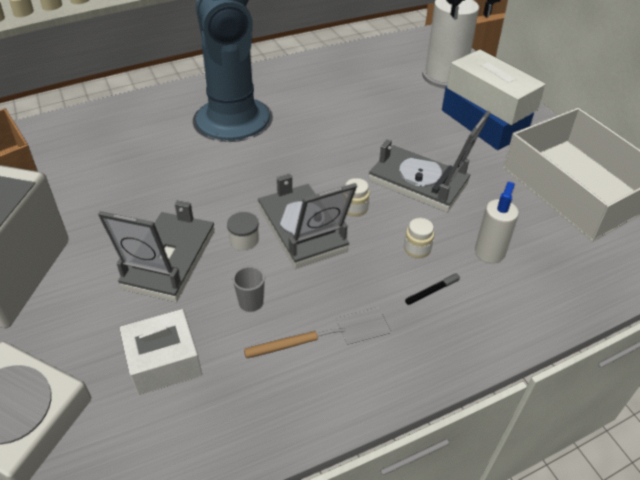

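The top view shows plates on stations 1 and 2: centres at (155,309) and (322,293), studs at (166,296) and (308,283). Station 3 is empty apart from a label, and all three covers are open. The bottles are at (219,211) and (250,299), with the tub at (388,303). The scene view agrees. Next I'll look from close up with the wrist camera.

```bash
cat >> h.py <<'E'
def q(psi): return [float(np.cos(psi/2)),float(np.sin(psi/2)),0.,0.]
E
python3 - <<'E'
from h import *
np.set_printoptions(precision=3,suppress=True)
P=camera_params("wrist");T=np.array(P["camera_from_world"]);c=-T[:3,:3].T@T[:3,3]
print("wrist cam",c-read_eef_pos(),T[2,:3],T[0,:3],P["K"])
for i,(x,y,yaw) in enumerate([(.43,.31,.62),(.47,-.003,0),(.43,-.31,-.62)]):
    best=None
    for s in (0,np.pi):
        j=inverse_kinematics([x,y,.38],q(yaw+s));print(i+1,s,j)
        if j is not None and s==0: best=s
    s=0 if best is not None else np.pi
    move_ptp([x,y,.38],q(yaw+s))
    P=camera_params("wrist");T=np.array(P["camera_from_world"]);print("cam",-T[:3,:3].T@T[:3,3],"tcp",read_eef_pos())
    snap("wrist",f"w{i+1}.png")
    import json;json.dump({k:np.array(v).tolist() for k,v in P.items()},open(f"w{i+1}.json","w"))
    for n,z in [("bar1",.034),("hinge1",.062),("plate1_mid",.034),("cover1_mark",.1),("bottle1_mid",.035)]:
        for r in tip_of("wrist",n)[:3]: print(n,np.round(r["at"],1),round(r["confidence"],2),px2w("wrist",r["at"],z,P)[:2])
print(read_time_s(),read_qpos())
E
python3 -c "
import cv2,numpy as np
cv2.imwrite('pics/w12.png',np.hstack([cv2.resize(cv2.imread(f'pics/w{i}.png'),(400,300)) for i in (1,3)]))"
```

```text
wrist cam [-0.065  0.014  0.124] [ 0.257 -0.06  -0.964] [ 0.227  0.974 -0.   ] [[380.349   0.    321.418]
 [  0.    380.349 241.212]
 [  0.      0.      1.   ]]
1 0 [-1.225  0.055  0.55   1.737 -0.03   1.358 -1.62 ]
1 3.141592653589793 [-0.912  0.061  0.221  1.724 -0.014  1.359  1.502]
cam [0.484 0.349 0.504] tcp [0.429 0.311 0.38 ]
bar1 [322.7 136.5] 0.98 [0.485 0.348]
bar1 [558.3 277.1] 0.87 [ 0.522 -0.009]
hinge1 [327.  108.6] 0.86 [0.512 0.362]
hinge1 [590.1 264. ] 0.6 [ 0.556 -0.008]
plate1_mid [320.3 182.5] 0.71 [0.439 0.319]
plate1_mid [531.3 305.6] 0.5 [ 0.472 -0.009]
cover1_mark [326.9  82.1] 0.84 [0.53  0.375]
2 0 [-1.048 -0.161  0.886  1.87   0.127  1.375 -1.764]
2 3.141592653589793 [-1.116 -0.181  0.939  1.872  0.148  1.379  1.358]
cam [ 0.537 -0.001  0.504] tcp [ 0.47  -0.001  0.38 ]
bar1 [327.6 150.8] 0.98 [ 0.522 -0.009]
bar1 [587.8 187. ] 0.9 [ 0.48  -0.333]
bar1 [ 41.5 176.6] 0.61 [0.49  0.344]
hinge1 [328.  118.7] 0.95 [ 0.557 -0.009]
hinge1 [  5.7 159.8] 0.82 [0.512 0.362]
hinge1 [625.1 167.3] 0.67 [ 0.507 -0.353]
plate1_mid [ 68.  217.6] 0.7 [0.438 0.32 ]
plate1_mid [324.9 149.5] 0.43 [ 0.523 -0.006]
plate1_mid [326.5 120.7] 0.22 [ 0.556 -0.007]
bottle1_mid [145.4  50.2] 0.96 [0.632 0.198]
bottle1_mid [500.8  55.5] 0.71 [ 0.629 -0.205]
3 0 [-0.523  0.077  1.145  1.752 -0.072  1.358 -1.554]
3 3.141592653589793 [-1.165 -0.405  1.439  1.756  0.404  1.452  1.163]
cam [ 0.486 -0.348  0.504] tcp [ 0.431 -0.308  0.38 ]
bar1 [313.7 146. ] 0.91 [ 0.483 -0.334]
bar1 [ 89.3 271.3] 0.62 [0.524 0.   ]
hinge1 [316.2 117.7] 0.95 [ 0.506 -0.355]
plate1_mid [207.7 254.9] 0.67 [ 0.451 -0.142]
bottle1_mid [116.7 296.5] 0.27 [ 0.477 -0.005]
6.325 [-0.524  0.077  1.144  1.753 -0.072  1.358 -1.554]
```

View images.

View pics/w2.png

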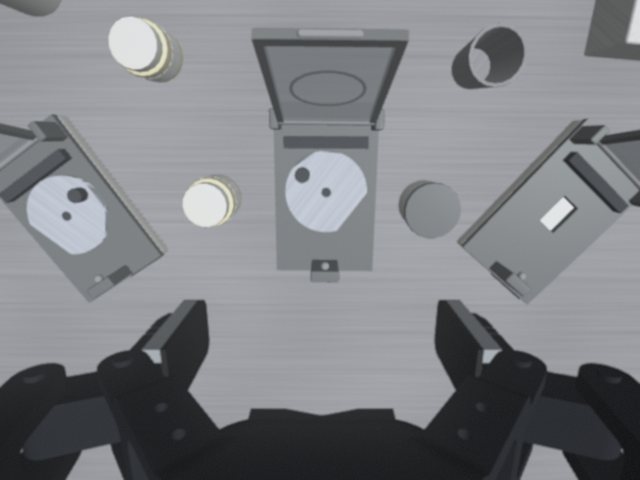

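View pics/w1.png

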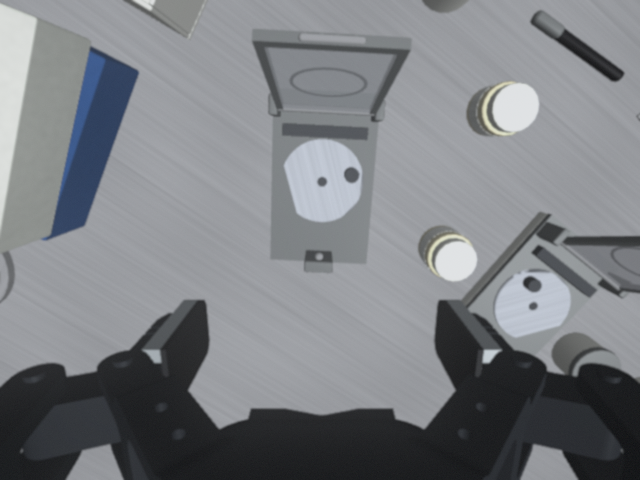

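View pics/w3.png

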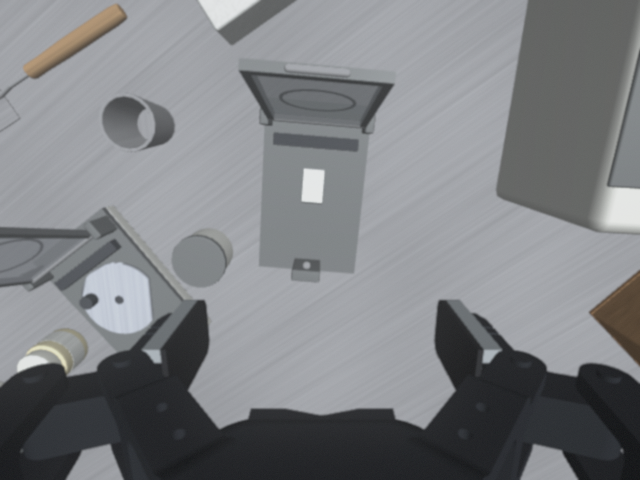

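Wrist close-ups (pixel positions):

| Station | Hub | Stud | Bar, front edge | Catch tower |
|---|---|---|---|---|
| 1 | (322,181) | (351,174) | y≈137 | (319,257) |
| 2 | (326,192) | (302,174) | y≈148 | (324,266) |
| 3 | none, label at (313,186) | none | y≈150 | (307,265) |

Now I'll turn these into metric frames.

```bash
python3 - <<'E'
from h import *
import json
np.set_printoptions(precision=4,suppress=True)
D={1:dict(bl=(283,136.5),br=(367,138.5),tw=(319,257),hub=(322,181.5),st=(351,174),hg=(327,108.6)),
   2:dict(bl=(283,148.5),br=(369,148.5),tw=(325,266),hub=(326,192),st=(302,174),hg=(328,118.7)),
   3:dict(bl=(274,147.5),br=(358,150.5),tw=(306.5,265),hg=(316.2,117.7))}
for i,d in D.items():
    P=json.load(open(f"w{i}.json")); g=lambda k,z: px2w("wrist",d[k],z,P)[:2]
    bl,br=g("bl",.044),g("br",.044); m=(bl+br)/2; v=bl-br; L=np.hypot(*v); yaw=np.arctan2(-v[0],v[1])
    tw=g("tw",.076); hg=g("hg",.062); u=hg-tw
    print(i,"bar",m,"L",L,"yawbar",yaw,"tower->hinge yaw",np.arctan2(u[1],u[0]),np.hypot(*u),"hinge",hg)
    c,s=np.cos(yaw),np.sin(yaw);Rt=np.array([[c,s],[-s,c]])
    print("  tower rel",Rt@(tw-m),"hinge rel",Rt@(hg-m))
    if "hub" in d: h=Rt@(g("hub",.038)-m);st=Rt@(g("st",.052)-m);print("  hub rel",h,"stud rel",st,st-h,np.hypot(*(st-h)))
    # plate mask & flat
E
```

```text
1 bar [0.4858 0.3455] L 0.09809029362638567 yawbar 0.6011443653609342 tower->hinge yaw 0.5702277779565795 0.16708970638186765 hinge [0.5119 0.3619]
  tower rel [-0.1362  0.0039] hinge rel [ 0.0308 -0.0012]
  hub rel [-0.0519  0.0023] stud rel [-0.0407 -0.0315] [ 0.0111 -0.0338] 0.03559093757239293
2 bar [ 0.5246 -0.0068] L 0.10121257167820788 yawbar 0.005544966458149068 tower->hinge yaw -0.012714690525271046 0.16759404751144255 hinge [ 0.5572 -0.0086]
  tower rel [-0.1349  0.0012] hinge rel [ 0.0327 -0.0019]
  hub rel [-0.0521 -0.0002] stud rel [-0.029   0.0282] [0.0232 0.0285] 0.036692464455896266
3 bar [ 0.4788 -0.3344] L 0.09885301609721049 yawbar -0.6498327770919093 tower->hinge yaw -0.6860710412800132 0.16766987550581533 hinge [ 0.5065 -0.3546]
  tower rel [-0.1333  0.0067] hinge rel [0.0343 0.0006]
```

```bash
cat >> h.py <<'E'
ST={1:dict(bar=np.array([.4858,.3455]),yaw=.585,psi=.585+np.pi),
    2:dict(bar=np.array([.5235,-.0075]),yaw=-.004,psi=np.pi),
    3:dict(bar=np.array([.4805,-.3345]),yaw=-.668,psi=-.668)}
def loc(i,x,y,z):   # bar frame -> world
    s=ST[i];c,n=np.cos(s["yaw"]),np.sin(s["yaw"])
    return [s["bar"][0]+c*x-n*y, s["bar"][1]+n*x+c*y, z]
def F(): 
    s=np.array(read_ft_force()); return np.round(s,1)
def shut(i,r=.155,TIP=.019,hw=.011):
    Q=q(ST[i]["psi"]); H=lambda x,z: loc(i,.030+x,0,z+TIP)
    move_gripper(0.0)
    move_ptp(H(.085,.34),Q); movel(H(.085,.203),Q,.15)
    movel(H(.003+hw,.062+.145),Q,.12)
    for t in np.radians([75,60,45,32,20,12,6]):
        rr=.145+.010*(1-t/1.57)
        movel(H(-rr*np.cos(t)+.003*np.sin(t)+hw,.062+rr*np.sin(t)+.003*np.cos(t)),Q,.12)
    print("before press",F(),read_time_s())
    for z in (.068,.065,.063,.061):
        movel(H(-.145,z),Q,.05); f=F(); print(z,f,read_eef_pos()[2])
        if f[2]>22: break
    movel(H(-.145,.12),Q,.15)
E
python3 - <<'E'
from h import *
np.set_printoptions(precision=4,suppress=True)
print(F())
shut(3)
movel(loc(3,-.13,0,.36),None,.25)
snap("wrist","w3b.png"); snap("top","t3.png")
P=camera_params("wrist")
for r in tip_of("wrist","cover3_mark"): print(r,px2w("wrist",r["at"],.065,P))
print("expect mark",loc(3,-.04,0,.065),read_time_s())
E
```

```text
[ 0.4 -0.1  0.6]
before press [ 0.4  1.3 -0.5] 12.55
0.068 [ 0.5  0.1 -0.1] 0.08682509462154406
0.065 [0.2 0.  1.3] 0.08411862569439174
0.063 [-3.   3.9 16.5] 0.08362980906393702
0.061 [-4.9  7.  29.1] 0.0831315288042521
{'at': [321.7, 113.7], 'confidence': 0.64} [ 0.4497 -0.3114  0.065 ]
{'at': [210.5, 206.4], 'confidence': 0.64} [ 0.4492 -0.1532  0.065 ]
expect mark [np.float64(0.4490975172246347), np.float64(-0.3097233158888667), 0.065] 19.225
```

View pics/w3b.png

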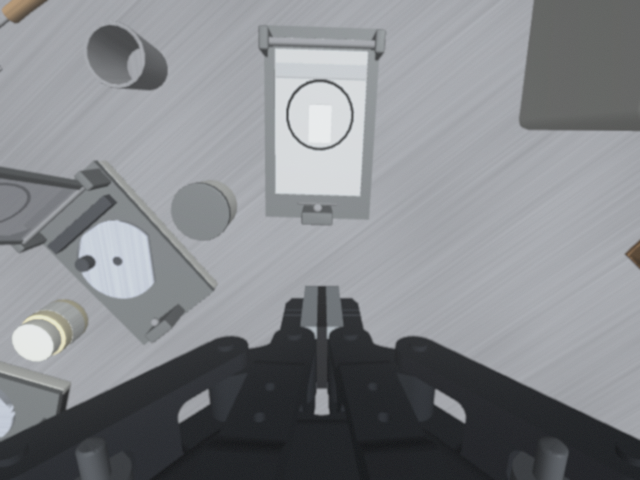

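Cover 3 is shut: its ring is at (320,115), which maps to within 2 mm of the expected spot, and the press hit a hard stop at z=0.065. Next is plate 1.

```bash
cat >> h.py <<'E'
def turn(i,stud,cx,a0,a1,zt=.063):
    Q=q(ST[i]["psi"])
    move_gripper(.045,20)
    move_ptp(loc(i,stud[0],stud[1],.30),Q); movel(loc(i,stud[0],stud[1],.10),Q,.2); movel(loc(i,stud[0],stud[1],zt),Q,.06)
    print("down",F(),read_eef_pos()); move_gripper(0,25); print("gap",read_finger_gap(),F())
    n=int(abs(a1-a0)/12)+1
    for k in range(1,n+1):
        a=np.radians(a0+(a1-a0)*k/n)
        movel(loc(i,cx+.036*np.cos(a),.036*np.sin(a),zt),Q,.06)
        if k%3==0 or k==n: print(round(np.degrees(a)),F(),round(read_finger_gap(),4))
    for x in (-.080,-.077,-.075,-.073,-.071):
        movel(loc(i,x,0,zt),Q,.03); f=F(); c,s=np.cos(ST[i]["yaw"]),np.sin(ST[i]["yaw"]); print(x,f,"fx",f[0]*c+f[1]*s)
        if f[0]*c+f[1]*s<-12: break
E
python3 - <<'E'
from h import *
np.set_printoptions(precision=4,suppress=True)
turn(1,(-.0405,-.0325),-.052,-72,-180)
print(read_time_s())
E
```

```text
down [-0.2 -0.6  0.7] [0.47   0.2963 0.063 ]
gap 0.016396553133102953 [-0.2 -0.   2.3]
-104 [4.8 4.9 1.7] 0.0166
-137 [ 6.  -1.4  2.5] 0.0161
-169 [  9.1 -16.9  10.3] 0.0167
-180 [ 11.1 -24.2  16.5] 0.0161
-0.08 [ -2.1 -32.6  35.9] fx -19.7524952443282
27.775
```

Force on the plate built up near the end (about 26 N sideways and 36 N upward), so I'll let go, back off and look.

```bash
python3 - <<'E'
from h import *
np.set_printoptions(precision=4,suppress=True)
print(read_eef_pos(),loc(1,-.08,0,.063))
move_gripper(.045); print(F(),read_eef_pos())
p=read_eef_pos(); movel([p[0],p[1],.12],None,.1)
move_ptp(loc(1,-.03,0,.30),q(ST[1]["psi"]))
P=camera_params("wrist")
im=snap("wrist","w1b.png")
import json;json.dump({k:np.array(v).tolist() for k,v in P.items()},open("w1b.json","w"))
for n in("bar1","plate1_mid","hinge1"):
  for r in tip_of("wrist",n)[:2]: print(n,r,px2w("wrist",r["at"],.034,P))
E
```

```text
[0.4229 0.28   0.0627] [np.float64(0.419103033129037), np.float64(0.30132404941358176), 0.063]
[ 1.3 -8.5  0.9] [0.4195 0.2924 0.0608]
bar1 {'at': [327.1, 232.9], 'confidence': 0.59} [0.4817 0.3478 0.034 ]
plate1_mid {'at': [324.8, 181.2], 'confidence': 0.65} [0.4381 0.3158 0.034 ]
```

View pics/w1b.png

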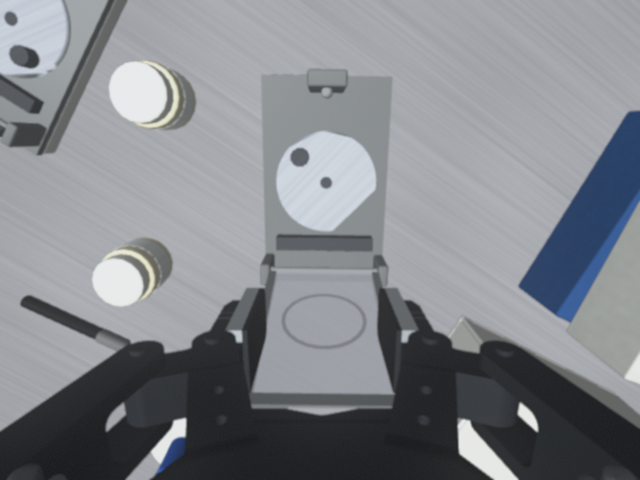

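In this flipped view, the hub is at (326,182) and the stud at (299,157), so the plate stopped at about -135°. The bar's front edge is at y≈235, leaving the plate about 4 px clear of it. The 36 N down-press probably locked it by friction. I'll push the stud with a loose cage and a higher tip instead, stepping carefully.

```bash
cat >> h.py <<'E'
def fl(i):
    f=np.array(read_ft_force());c,s=np.cos(ST[i]["yaw"]),np.sin(ST[i]["yaw"]);return np.round([f[0]*c+f[1]*s,-f[0]*s+f[1]*c,f[2]],1)
def tl(i):
    p=np.array(read_eef_pos());d=p[:2]-ST[i]["bar"];c,s=np.cos(ST[i]["yaw"]),np.sin(ST[i]["yaw"]);return np.round([d[0]*c+d[1]*s,-d[0]*s+d[1]*c,p[2]],4)
E
python3 - <<'E'
from h import *
import json
np.set_printoptions(precision=4,suppress=True)
P=json.load(open("w1b.json"))
def rel(px,z):
    d=px2w("wrist",px,z,P)[:2]-ST[1]["bar"];c,s=np.cos(.585),np.sin(.585);return np.array([d[0]*c+d[1]*s,-d[0]*s+d[1]*c])
h=rel((326,182.5),.038);st=rel((299.5,157),.052);print("hub",h,"stud",st,np.degrees(np.arctan2(*(st-h)[::-1])),"bar ends",rel((277,236),.044),rel((372,236),.044),"tower",rel((327,92),.07))
Q=q(ST[1]["psi"])
off=st[1]+.006; g=.034; o=g/2-.009
move_gripper(g,20)
move_ptp(loc(1,st[0],st[1]+.003,.12),Q); movel(loc(1,st[0],st[1]+.003,.067),Q,.06); print("down",fl(1),tl(1),read_finger_gap())
a0=np.arctan2(*(st-h)[::-1])
for a in np.linspace(a0,-np.pi,7)[1:]:
    movel(loc(1,h[0]+.036*np.cos(a),h[1]+.036*np.sin(a)+o,.067),Q,.04); f=fl(1); print(round(np.degrees(a)),f,tl(1))
    if abs(f[1])>14 or f[2]>12: break
print(read_time_s())
E
```

```text
hub [-0.0553  0.0028] stud [-0.0809 -0.0227] -135.2119144160016 bar ends [-0.0013 -0.0473] [-0.0014  0.0502] tower [-0.1371  0.003 ]
down [ 0.2  0.5 -0. ] [-0.0806 -0.0195  0.0673] 0.03395327475697415
-143 [-1.5 -3.7  1.1] [-0.0844 -0.0119  0.067 ]
-150 [-2.1 -5.5  3.4] [-0.0871 -0.0092  0.0669]
-158 [-3.5 -7.6  4.8] [-0.0896 -0.0065  0.0668]
-165 [-3.9 -9.4  5.5] [-0.0916 -0.0036  0.0667]
-173 [ -6.  -10.    6.9] [-0.0935  0.0003  0.0663]
-180 [-3.6 -4.1  1.2] [-0.0937  0.009   0.066 ]
33.65
```

```bash
cat >> h.py <<'E'
def pushhome(i,y,x0=-.119,z=.066,lim=14):
    Q=q(ST[i]["psi"]); move_gripper(0,20)
    movel(loc(i,x0,y,.10),Q,.15); movel(loc(i,x0,y,z),Q,.06); print("down",fl(i),tl(i))
    for x in np.arange(x0+.006,-.080,.003):
        movel(loc(i,x,y,z),Q,.03); f=fl(i); print(round(x,4),f,tl(i))
        if f[0]<-lim or abs(f[2])>15: break
E
python3 - <<'E'
from h import *
Q=q(ST[1]["psi"])
p=read_eef_pos(); movel([p[0],p[1],.12],Q,.15)
pushhome(1,.002)
p=tl(1); movel(loc(1,-.119,.002,.066),Q,.1); movel(loc(1,-.119,.002,.12),Q,.15)
move_ptp(loc(1,-.06,0,.25),Q)
snap("wrist","w1c.png"); print(read_time_s())
E
```

```text
down [-0.2  0.5  0. ] [-0.119   0.0023  0.0659]
-0.113 [0.9 0.2 0.5] [-0.1124  0.002   0.0663]
-0.11 [0.3 0.1 0.3] [-0.1099  0.002   0.066 ]
-0.107 [-1.2 -0.2 -0. ] [-0.1072  0.0019  0.0658]
-0.104 [-1.  -0.3 -0.1] [-0.1037  0.002   0.0659]
-0.101 [-0.5 -0.8 -0.6] [-0.1004  0.002   0.0661]
-0.098 [-1.1 -0.  -0.4] [-0.0975  0.002   0.0661]
-0.095 [-5.4 -0.   3.1] [-0.0969  0.002   0.0657]
-0.092 [-9.5 -0.8  7.7] [-0.0967  0.002   0.0651]
-0.089 [-14.   -0.5  10.6] [-0.0964  0.002   0.0645]
-0.086 [-19.   -0.7  13.9] [-0.0962  0.002   0.064 ]
39.925
```

View pics/w1c.png

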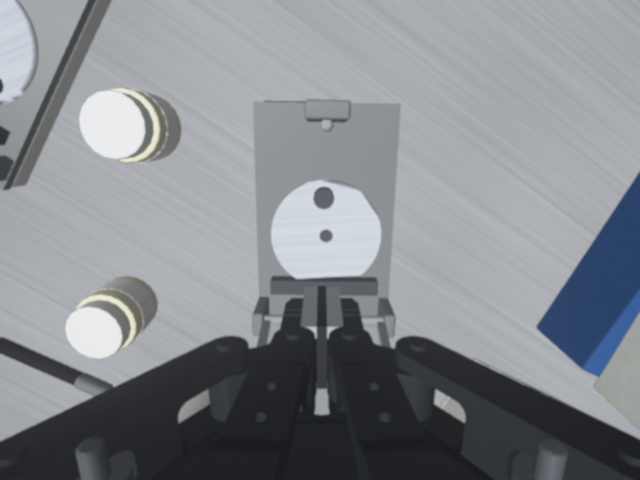

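```bash
python3 -c "
import cv2
i=cv2.imread('pics/w1c.png')[90:300,245:405];cv2.imwrite('pics/c1.png',cv2.resize(i,None,fx=3.8,fy=2.8*1,interpolation=cv2.INTER_CUBIC) if 0 else cv2.resize(i,(457,600),interpolation=cv2.INTER_CUBIC))"
```

```text
(no output)
```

View pics/c1.png

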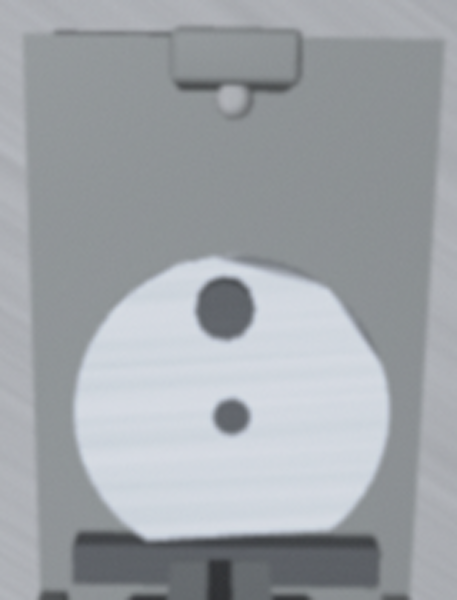

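The crop shows the flat running (147,540) to (330,530) while the bar edge is nearly level. The plate is about 4° short, which fits my station-axis estimate being 2.5 mm off in y. I'll correct the frame, nudge the stud in +y and push home again.

```bash
sed -i 's/bar=np.array(\[.4858,.3455\])/bar=np.array([.4858-.0013*.834-.0025*.552,.3455-.0013*.552+.0025*.834])/' h.py
cat >> h.py <<'E'
def cagey(i,x,ys,ytarget,sgn,z=.066,g=.034):
    """push stud (now at ys) along y towards ytarget with the finger on its -sgn side"""
    o=sgn*(g/2+.0008-.009); Q=q(ST[i]["psi"]); move_gripper(g,20)
    movel(loc(i,x,ys+o-sgn*.003,.12),Q,.2); movel(loc(i,x,ys+o-sgn*.003,z),Q,.06); print("down",fl(i),tl(i))
    for k in range(14):
        y=ys+o+sgn*.001*k
        movel(loc(i,x,y,z),Q,.03); t=tl(i); f=fl(i); print(round(y-o,4),f,"stud y",round(t[1]-o,4))
        if sgn*(t[1]-o-ytarget)>=0 or abs(f[1])>25: break
    t=tl(i); movel(loc(i,x,t[1]-sgn*.004,z),Q,.05); movel(loc(i,x,t[1]-sgn*.004,.12),Q,.15)
E
python3 - <<'E'
from h import *
Q=q(ST[1]["psi"])
cagey(1,-.076,-.0028,.0004,1)
pushhome(1,.0)
movel(loc(1,-.119,.0,.066),Q,.1); movel(loc(1,-.119,.0,.12),Q,.15)
move_ptp(loc(1,-.06,0,.25),Q)
im=snap("wrist","w1d.png"); print(read_time_s())
cv2.imwrite('pics/c2.png',cv2.resize(im[90:300,245:405,::-1],(457,600),interpolation=cv2.INTER_CUBIC))
E
```

```text
down [ 0.5 -0.8 -0.3] [-0.0756  0.0032  0.0663]
-0.0028 [-0.4  0.6 -0.2] stud y -0.0024
-0.0018 [ 0.5 -0.4  1. ] stud y -0.0018
-0.0008 [ 0.1 -1.5  1.6] stud y -0.0013
0.0002 [-1.1 -2.8  2.6] stud y -0.0006
0.0012 [-1.8 -3.4  2.5] stud y 0.0009
down [ 0.2  0.3 -0.4] [-0.1191  0.0002  0.0658]
-0.113 [-0.8 -0.9 -0.4] [-0.1124  0.      0.0663]
-0.11 [-0.2 -0.4  0.9] [-0.1097 -0.      0.0661]
-0.107 [-0.1 -0.6  0. ] [-0.1067  0.      0.066 ]
-0.104 [-0.1  0.5  0.6] [-0.1037  0.      0.0661]
-0.101 [-0.2 -0.8 -0.1] [-0.1007  0.      0.066 ]
-0.098 [-0.  -0.2  1.2] [-0.0977  0.      0.0661]
-0.095 [-0.5 -0.4 -0.3] [-0.095  -0.      0.0659]
-0.092 [-5.1 -0.3  4. ] [-0.0938  0.      0.0656]
-0.089 [-9.5 -0.   7.9] [-0.0935  0.0002  0.0651]
-0.086 [-13.4  -0.   11.1] [-0.0933  0.0003  0.0646]
-0.083 [-19.9  -0.9  15.2] [-0.0931  0.0004  0.0642]
50.3667
```

View pics/c2.png

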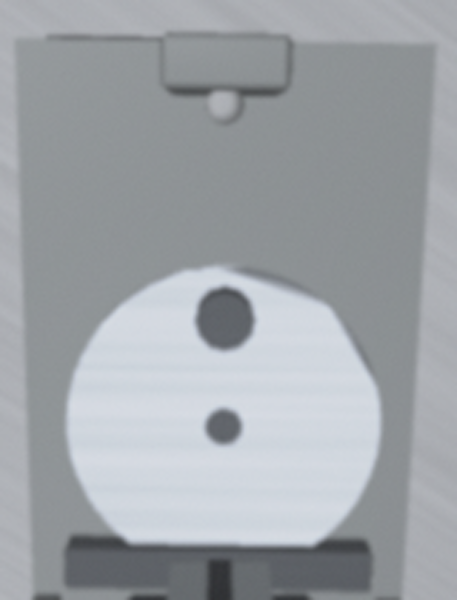

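Plate 1 now sits flush: its flat is parallel to and on the bar, and the push hit a hard stop. I'll shut cover 1, then turn plate 2 (grip the stud for the first part, loose cage for the rest).

```bash
sed -i 's/\[.5235,-.0075\]/[.5235,-.0072]/' h.py
python3 - <<'E'
from h import *
Q=q(ST[1]["psi"])
movel(loc(1,-.06,0,.37),Q,.25)
shut(1)
movel(loc(1,-.115,0,.25),None,.25)
i=2;Q=q(ST[2]["psi"]); st=(-.028,.0284); zt=.065
print("t",read_time_s())
move_gripper(.045,20); move_ptp(loc(2,-.06,0,.36),Q); move_ptp(loc(2,*st,.20),Q)
movel(loc(2,*st,.10),Q,.15); movel(loc(2,*st,zt),Q,.06); print("down",fl(2),tl(2))
move_gripper(0,20); print("gap",read_finger_gap(),fl(2),tl(2))
for a in np.radians(np.arange(60,136,10)):
    movel(loc(2,-.053+.036*np.cos(a),.036*np.sin(a),zt),Q,.06); f=fl(2); print(round(np.degrees(a)),f,tl(2),round(read_finger_gap(),4))
    if np.hypot(*f[:2])>14 or f[2]>14: break
move_gripper(.034,20); p=tl(2); print("released",fl(2),p); movel(loc(2,p[0],p[1],.12),Q,.15); print(read_time_s())
E
```

```text
before press [ 0.3  0.6 -0.6] 56.6333
0.068 [-0.5  0.2  0.5] 0.08676732159204058
0.065 [0.3 0.1 1.4] 0.08413136098070043
0.063 [-3.  -3.  13.9] 0.08362719775368749
0.061 [-5.6 -7.7 27.9] 0.08314498912360183
t 58.9333
down [-0.   0.2 -0.4] [-0.028   0.0286  0.0649]
gap 0.016006614734557542 [1.1 1.7 0. ] [-0.0271  0.0295  0.0656]
60 [4.1 3.1 1.3] [-0.0336  0.0321  0.0659] 0.0162
70 [6.1 2.5 0.4] [-0.0367  0.0344  0.0666] 0.0164
80 [6.8 2.3 2.3] [-0.042   0.0363  0.0671] 0.016
90 [6.9 3.7 2.3] [-0.0482  0.0375  0.0672] 0.0162
100 [5.8 4.9 2.4] [-0.055   0.0377  0.067 ] 0.0158
110 [5.5 5.5 4.7] [-0.0619  0.0365  0.0668] 0.0163
120 [4.1 7.9 3.8] [-0.0672  0.0357  0.0671] 0.0166
130 [ 3.7 11.6  5.4] [-0.0723  0.0342  0.0672] 0.016
released [-0.8  1.3  0.5] [-0.0779  0.0267  0.0643]
66.175
```

```bash
cat >> h.py <<'E'
def plate(i,f,zc=.25):
    movel(loc(i,-.06,0,zc),q(ST[i]["psi"]),.2); pause(.2)
    P=camera_params("wrist"); im=snap("wrist",f); g=cv2.cvtColor(im,cv2.COLOR_RGB2GRAY)
    poly=w2px("wrist",[loc(i,x,y,.034) for x,y in((-.11,-.054),(-.11,.054),(-.006,.054),(-.006,-.054))],P).astype(np.int32)
    m=np.zeros_like(g);cv2.fillPoly(m,[poly],255); br=((g>170)&(m>0)).astype(np.uint8)
    cs,_=cv2.findContours(br,cv2.RETR_EXTERNAL,cv2.CHAIN_APPROX_NONE); c=max(cs,key=cv2.contourArea)
    fill=np.zeros_like(g);cv2.drawContours(fill,[cv2.convexHull(c)],-1,255,-1); fill=cv2.erode(fill,np.ones((5,5)))
    n,_,s,ce=cv2.connectedComponentsWithStats(((fill>0)&(g<140)).astype(np.uint8)); o=[]
    for k in np.argsort(-s[1:,4])[:2]+1:
        a=s[k,4]; w=px2w("wrist",ce[k],.052 if not o else .038,P)[:2]-ST[i]["bar"]; cc,ss=np.cos(ST[i]["yaw"]),np.sin(ST[i]["yaw"])
        o.append(np.array([w[0]*cc+w[1]*ss,-w[0]*ss+w[1]*cc])); print("blob",a,ce[k],np.round(o[-1],4))
    st,h=o; print("stud angle",np.degrees(np.arctan2(*(st-h)[::-1])),"r",np.hypot(*(st-h))); return st,h,im
E
python3 - <<'E'
from h import *
st,h,im=plate(2,"p2a.png")
E
```

```text
blob 347 [360.85878963 210.3314121 ] [-0.0681  0.0332]
blob 111 [321.76576577 222.12612613] [-0.0545 -0.0001]
stud angle 112.13876056311588 r 0.03595801152278947
```

View pics/p2a.png

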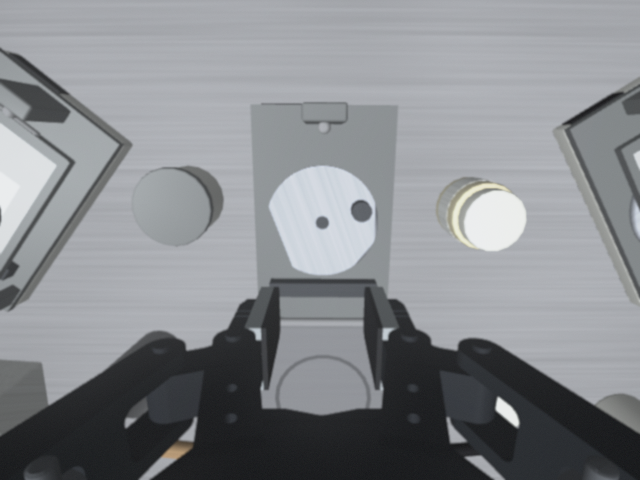

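Stud 2 is at (361,210) and its hub at (322,222), so it reads 112°. I'll carry it round with the tool turning along with the plate, so the jaws push tangentially.

```bash
python3 - <<'E'
from h import *
i=2; h=np.array([-.0535,0]); g=.026; o=g/2+.0008-.009; zt=.066; yaw=ST[2]["yaw"]; psi=lambda a: ST[2]["psi"]+(a-np.pi)
move_gripper(g,20)
a0=np.radians(112)
pos=lambda a,lead,z: loc(i,h[0]+.036*np.cos(a)-lead*np.sin(a),h[1]+.036*np.sin(a)+lead*np.cos(a),z)
move_ptp(pos(a0,0,.13),q(psi(a0))); movel(pos(a0,0,zt),None,.06); print("down",fl(2),tl(2))
for d in list(range(118,180,8))+[180]:
    a=np.radians(d); movel(pos(a,o+.002,zt),q(psi(a)),.05); f=fl(2); print(d,f,tl(2))
    if np.hypot(*f[:2])>20 or f[2]>20: break
p=tl(2); movel(loc(i,p[0],p[1],.12),None,.15)
st,h,im=plate(2,"p2b.png"); print(read_time_s())
E
```

```text
down [0.1 0.3 0.8] [-0.0666  0.0334  0.0664]
118 [0.5 1.4 1.2] [-0.0757  0.0288  0.0666]
126 [0.1 0.8 2.1] [-0.0799  0.025   0.0661]
134 [ 1.1  0.9 -0.6] [-0.0835  0.0209  0.066 ]
142 [ 0.7  0.1 -0.2] [-0.0861  0.0166  0.0659]
150 [ 0.4 -0.3  0.4] [-0.0882  0.0121  0.0659]
158 [-0.1  0.3  0.4] [-0.0896  0.0071  0.0659]
166 [-0.2  0.2 -0.3] [-0.0903  0.0021  0.0659]
174 [ 0.4 -0.   0.1] [-0.0902 -0.003   0.0659]
180 [-0.3 -0.6  0.1] [-0.0896 -0.0068  0.066 ]
blob 332 [318.10542169 183.15060241] [-0.091  -0.0039]
blob 110 [322.29090909 222.29090909] [-0.0544 -0.0001]
stud angle -174.12089176592875 r 0.03680200893337337
74.2167
```

```bash
python3 - <<'E'
from h import *
Q=q(ST[2]["psi"])
cagey(2,-.091,-.0039,.0,1)
pushhome(2,.0,x0=-.1195)
movel(loc(2,-.119,.0,.066),Q,.1); movel(loc(2,-.119,.0,.12),Q,.15)
st,h,im=plate(2,"p2c.png"); print(read_time_s())
cv2.imwrite('pics/c3.png',cv2.resize(im[90:300,245:405,::-1],(457,600),interpolation=cv2.INTER_CUBIC))
E
```

```text
down [ 0.3 -0.9  0.3] [-0.0906  0.002   0.0662]
-0.0039 [-0.9 -0.4 -0.4] stud y -0.0037
-0.0029 [-0.5 -1.   0. ] stud y -0.003
-0.0019 [ 0.5 -0.5  1.4] stud y -0.0021
-0.0009 [ 0.1 -1.   1.1] stud y -0.001
0.0001 [-0.8 -0.9  0.6] stud y 0.0002
down [ 1.1 -0.7 -0.3] [-0.1191  0.0002  0.0661]
-0.1135 [ 0.   0.2 -0. ] [-0.1129  0.      0.0663]
-0.1105 [0.  0.6 0.1] [-0.1103 -0.      0.066 ]
-0.1075 [ 0.   0.6 -0.2] [-0.1075 -0.      0.0659]
-0.1045 [ 0.6 -1.4 -0.4] [-0.1042  0.      0.066 ]
-0.1015 [-0.2  0.1 -0.4] [-0.101   0.      0.0661]
-0.0985 [-0.9  0.2 -0.2] [-0.098   0.      0.0661]
-0.0955 [-1.6 -0.3  0.7] [-0.096   0.      0.0658]
-0.0925 [-7.1  1.4  4.6] [-0.0958  0.      0.0652]
-0.0895 [-11.6   0.1   7.9] [-0.0955 -0.      0.0646]
-0.0865 [-14.8   1.2  11.6] [-0.0953 -0.0001  0.0639]
blob 332 [322.62349398 199.79819277] [-0.077 -0.   ]
blob 105 [324.62857143 237.95238095] [-0.0398  0.0021]
stud angle -176.75258180829914 r 0.037191939055272384
84.5667
```

View pics/c3.png

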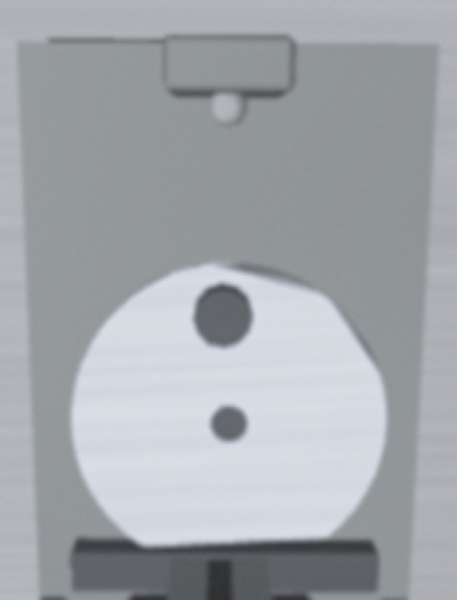

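The flat still tilts about 3° relative to the bar, so I'll nudge the stud +2 mm in y and push home again.

```bash
python3 - <<'E'
from h import *
Q=q(ST[2]["psi"])
cagey(2,-.077,.0,.0026,1)
pushhome(2,.0022,x0=-.1195)
movel(loc(2,-.119,.002,.066),Q,.1); movel(loc(2,-.119,.002,.12),Q,.15)
st,h,im=plate(2,"p2d.png"); print(read_time_s())
cv2.imwrite('pics/c4.png',cv2.resize(im[90:300,245:405,::-1],(457,600),interpolation=cv2.INTER_CUBIC))
E
```

```text
down [-0.5 -0.7  0.1] [-0.0766  0.0059  0.0663]
0.0 [-0.1 -0.6 -0.4] stud y 0.0002
0.001 [ 0.4 -0.7 -0.4] stud y 0.0008
0.002 [-0.7 -2.   1.8] stud y 0.0015
0.003 [-1.2 -2.8  1.4] stud y 0.0026
down [0.4 0.3 0.2] [-0.1192  0.0025  0.0661]
-0.1135 [-0.7 -0.2  0.1] [-0.1129  0.0022  0.0663]
-0.1105 [ 0.7 -0.7  0.4] [-0.1102  0.0022  0.0661]
-0.1075 [-0.1 -0.9  0.5] [-0.1072  0.0022  0.0661]
-0.1045 [ 0.1  0.  -0.7] [-0.1042  0.0022  0.0661]
-0.1015 [-1.2 -0.1 -0.9] [-0.1012  0.0023  0.0661]
-0.0985 [ 0.2 -0.9  1.3] [-0.0982  0.0023  0.0661]
-0.0955 [-0.5 -0.1 -0.6] [-0.0953  0.0022  0.066 ]
-0.0925 [-5.3  0.3  3.6] [-0.0944  0.0021  0.0655]
-0.0895 [-9.6  0.3  6.7] [-0.0942  0.0021  0.0649]
-0.0865 [-13.6   0.8   9.5] [-0.094   0.0021  0.0641]
-0.0835 [-17.4   1.2  12.3] [-0.0938  0.0021  0.0635]
blob 328 [324.86890244 201.57926829] [-0.0755  0.0019]
blob 104 [324.49038462 239.53846154] [-0.0383  0.002 ]
stud angle -179.88213327913533 r 0.03711398233271899
95.2
```

View pics/c4.png

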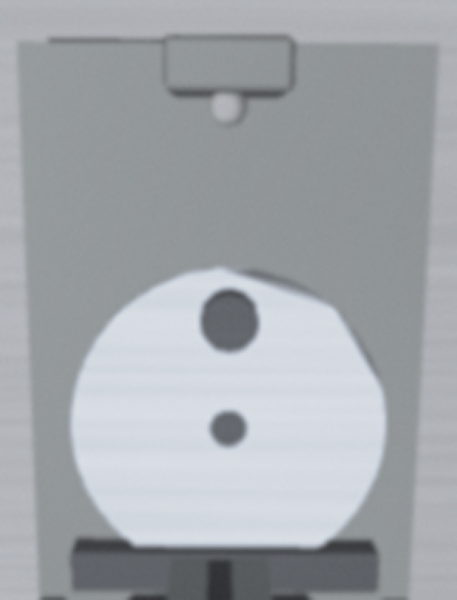

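Plate 2 is flush (angle reads -179.9°, flat parallel to the bar). I'll shut cover 2 and then locate the bottles and rings.

```bash
sed -i 's/\[.5235,-.0072\]/[.525,-.0052]/' h.py
python3 - <<'E'
from h import *
np.set_printoptions(precision=4,suppress=True)
Q=q(ST[2]["psi"])
movel(loc(2,-.06,0,.37),Q,.25)
shut(2)
movel(loc(2,-.115,0,.25),None,.25); move_gripper(.085)
def show(cam,n,z):
    P=camera_params(cam); read_camera(cam)
    for r in tip_of(cam,n)[:4]:print(cam,n,np.round(r["at"],1),round(r["confidence"],2),px2w(cam,r["at"],z,P)[:2])
for x,y,yaw in((.50,.10,np.pi),(.43,.29,.585+np.pi)):
    move_ptp([x,y,.33],q(yaw)); pause(.2)
    show("wrist","bottle1_mid",.035);show("wrist","cover1_mark",.065)
show("top","bottle1_mid",.035);show("top","cover1_mark",.065)
snap("top","t5.png")
print("marks",loc(1,-.04,0,.065),loc(2,-.04,0,.065),read_time_s())
E
```

```text
before press [-0.3  0.4  0.6] 101.4667
0.068 [-0.  -1.  -0.9] 0.08680468068403305
0.065 [ 1.2 -1.   1.6] 0.08407343234684224
0.063 [-5.3  0.1 18.1] 0.083459879467102
0.061 [-11.7  -0.8  36.3] 0.08287559879309607
wrist bottle1_mid [376.8 320.7] 0.77 [0.6459 0.1628]
wrist cover1_mark [546.2 156.9] 0.55 [0.4514 0.3223]
wrist bottle1_mid [135.1 291.6] 0.77 [0.6456 0.1616]
wrist cover1_mark [339.9 239.9] 0.88 [0.4526 0.3247]
top bottle1_mid [236.7 203.7] 0.94 [0.6518 0.1661]
top cover1_mark [144.4 307.8] 0.81 [0.4477 0.3311]
top cover1_mark [128.5 274.7] 0.62 [0.5101 0.3628]
marks [np.float64(0.4499873165645185), np.float64(0.3247794247067909), 0.065] [np.float64(0.4850003199995734), np.float64(-0.005040000426666325), 0.065] 107.1083
```

View pics/t5.png

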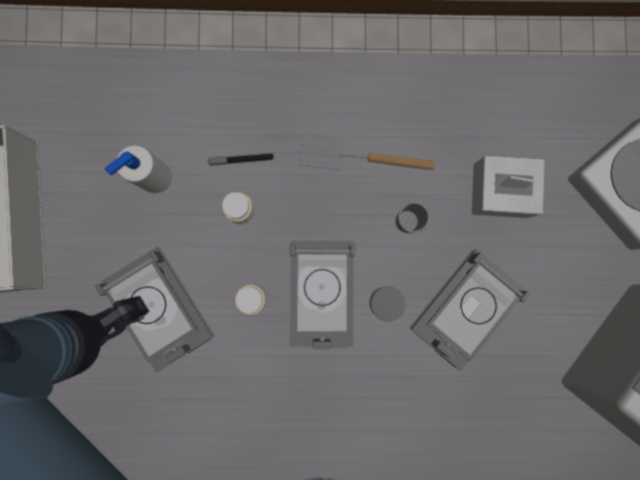

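All three covers look shut with their rings in view: (149,305), (322,287) and (478,305). One bottle was knocked from (219,211) to (237,206), while the other is still at (250,299). I'll measure each cap from above, then grasp and place it.

```bash
cat >> h.py <<'E'
def cap(x,y,f,psi,back=.05):
    az=np.arctan2(y,x); P0=None
    move_ptp([x-.0*np.cos(az),y,.27],q(psi)); pause(.3)
    P=camera_params("wrist"); im=snap("wrist",f); pp=w2px("wrist",[[x,y,.07]],P)[0]
    g=im.min(axis=2); m=(g>195).astype(np.uint8); n,_,s,ce=cv2.connectedComponentsWithStats(m)
    k=min([k for k in range(1,n) if 300<s[k,4]<9000],key=lambda k:np.hypot(*(ce[k]-pp)))
    w=px2w("wrist",ce[k],.07,P); print("cap pred",pp,"found",ce[k],s[k],w[:2],"diam px->m",s[k,2]*(P0 or np.linalg.norm(px2w("wrist",ce[k]+[1,0],.07,P)-w)))
    rs=[(r["at"],round(r["confidence"],2),px2w("wrist",r["at"],.035,P)[:2].round(4)) for r in tip_of("wrist","bottle1_mid")[:2]]; print(rs); return w[:2]
E
python3 - <<'E'
from h import *
np.set_printoptions(precision=4,suppress=True)
b=px2w("top",(250,299),.07)[:2]; print(b)
move_gripper(.085)
w=cap(*b,"bB.png",1.86); print(read_time_s(),read_qpos())
E
```

```text
[0.4638 0.1326]
cap pred [321.052  216.1164] found [318.6067 213.0642] [ 290  185   58   57 2522] [0.461  0.1346] diam px->m 0.0502230448274751
[([505.9, 233.1], 0.63, array([0.6436, 0.1616]))]
108.9917 [ 0.6365  0.1477 -1.0577  1.9277  0.1411  1.1446 -0.1853]
```

```bash
cat >> h.py <<'E'
def pick(w,psi):
    Q=q(psi); movel([*w,.15],Q,.15); movel([*w,.037],Q,.10); print("down",F(),read_eef_pos())
    move_gripper(0.0,45); print("gap",read_finger_gap(),F()); p=np.array(read_eef_pos())
    movel([*w,.19],Q,.12); print("up gap",read_finger_gap(),F())
def place(m,psi):
    Q=q(psi); move_ptp([*m,.19],Q); movel([*m,.112],Q,.10); f0=F()[2]
    for z in np.arange(.108,.095,-.0015):
        movel([*m,z],Q,.03); f=F()
        if f[2]-f0>4: break
    print("touch",z,f,f0,read_eef_pos())
    move_gripper(.085); movel([*m,.20],Q,.12); print("t",read_time_s())
E
python3 - <<'E'
from h import *
np.set_printoptions(precision=4,suppress=True)
pick((.461,.1346),1.86)
place((.4508,.3243),1.86)
# check and bottle A
w1=cap(.4508,.3243,"b1.png",1.86) if 0 else None
movel([.46,.30,.32],None,.2)
w=cap(.646,.162,"bA.png",1.82); print(w,read_time_s())
E
```

```text
down [ 0.  -0.7  0.2] [0.4616 0.1349 0.0376]
gap 0.059175786254301796 [-1.3  0.1  6. ]
up gap 0.05914456803792836 [-1.  -0.7 -1.8]
touch 0.102 [-1.3 -2.3  4.7] -2.0 [0.451  0.3245 0.1028]
t 117.3583
cap pred [321.2318 217.2525] found [318.2928 215.6234] [ 290  188   58   56 2517] [0.6432 0.1628] diam px->m 0.05045802223998277
[]
[0.6432 0.1628] 119.4667
```

```bash
python3 - <<'E'
from h import *
np.set_printoptions(precision=4,suppress=True)
pick((.6432,.1622),1.82)
place((.485,-.0052),1.56)
movel([.40,.12,.36],None,.25); move_ptp([.40,.15,.40],q(np.pi+.3)); pause(.3)
im=snap("wrist","f1.png"); P=camera_params("wrist")
for n,z in(("bottle1_mid",.10),("cover1_mark",.065)):
  for r in tip_of("wrist",n)[:3]:print(n,np.round(r["at"],1),round(r["confidence"],2),px2w("wrist",r["at"],z,P)[:2])
g=im.min(axis=2);nn,_,s,ce=cv2.connectedComponentsWithStats((g>195).astype(np.uint8))
for k in range(1,nn):
  if 300<s[k,4]<9000: print("cap",ce[k],s[k,4],px2w("wrist",ce[k],.135,P)[:2])
move_ptp([.15,.45,.45],q(np.pi+.5)) if 0 else None
t=snap("scene","f2.png"); print(read_time_s())
cv2.imwrite("pics/f12.png",np.hstack([im[:,:,::-1][:, 0:640],]))
E
```

```text
down [ 0.2  0.4 -0.5] [0.644  0.1626 0.038 ]
gap 0.05858876177057474 [-0.3 -0.1  3.9]
up gap 0.05868346713490669 [-0.2 -0.6 -2.5]
touch 0.102 [-3.4 -0.6  6.1] -1.8 [ 0.4852 -0.0051  0.1029]
t 127.9667
bottle1_mid [172.2 234.8] 0.55 [ 0.4912 -0.0031]
cap [192.2127 186.0146] 3639 [0.4217 0.0172]
cap [431.2302 238.2066] 3189 [0.4007 0.2708]
cap [164.9005 244.3945] 2200 [0.4912 0.0024]
cap [461.6498 289.8183] 1128 [0.4456 0.3246]
cap [625.7514 367.1886] 350 [0.4791 0.5498]
cap [561.964  471.1802] 333 [0.64   0.5481]
131.0083
```

View pics/f1.png

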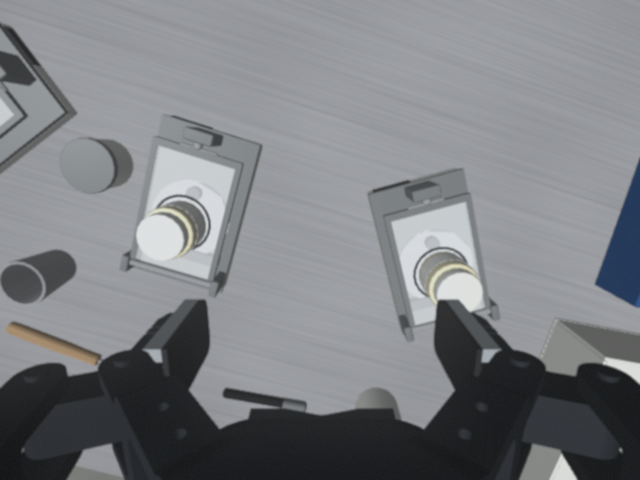

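The view shows both bottles upright inside the rings on shut covers 1 and 2. I'll check the centring from directly above each one, with the expected ring drawn in.

```bash
python3 - <<'E'
from h import *
np.set_printoptions(precision=4,suppress=True)
tiles=[]
for i,tgt in((1,(.4508,.3243)),(2,(.485,-.0052))):
    psi=ST[i]["psi"]
    x,y,_=loc(i,-.105,0,0)
    move_ptp([*loc(i,-.105,0,0)[:2],.38],q(ST[i]["yaw"])); pause(.3)
    P=camera_params("wrist"); im=snap("wrist",f"g{i}.png"); pp=w2px("wrist",[[*tgt,.135]],P)[0]
    g=cv2.medianBlur(im.min(axis=2),3); n,_,s,ce=cv2.connectedComponentsWithStats((g>212).astype(np.uint8))
    for k in range(1,n):
        if 500<s[k,4]<9000 and np.hypot(*(ce[k]-pp))<60: print(i,"cap",ce[k],s[k],px2w("wrist",ce[k],.135,P)[:2],"target",tgt,pp)
    v=im[:,:,::-1].copy(); t=np.linspace(0,2*np.pi,60)
    for r,z,col in((.034,.065,(0,0,255)),(.026,.135,(0,200,0))):
        cv2.polylines(v,[w2px("wrist",[[tgt[0]+r*np.cos(a),tgt[1]+r*np.sin(a),z] for a in t],P).astype(np.int32)],True,col,1)
    c=pp.astype(int); tiles.append(cv2.resize(v[max(0,c[1]-75):c[1]+75,c[0]-75:c[0]+75],(400,400),interpolation=cv2.INTER_CUBIC))
cv2.imwrite("pics/g.png",np.hstack(tiles)); print(read_time_s())
E
```

```text
1 cap [321.8421 137.7836] [ 297  112   51   53 2153] [0.4517 0.324 ] target (0.4508, 0.3243) [321.0539 138.38  ]
2 cap [293.4794 138.9103] [283 105  33  73 680] [0.4858 0.0216] target (0.485, -0.0052) [322.0365 139.7459]
2 cap [350.0106 143.0785] [326 105  37  76 662] [ 0.482  -0.0315] target (0.485, -0.0052) [322.0365 139.7459]
2 cap [322.1908 138.36  ] [ 297  112   52   54 2186] [ 0.4863 -0.0053] target (0.485, -0.0052) [322.0365 139.7459]
135.6917
```

View pics/g.png

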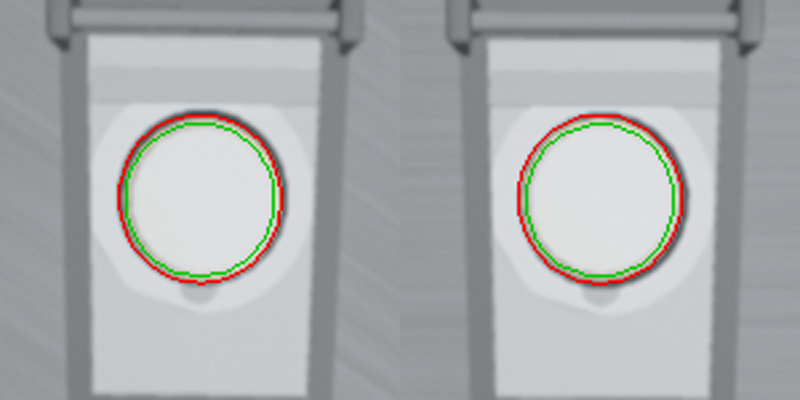

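Both caps are within 1.5 mm of target, and the real dark rings sit about 1–2 mm off the drawn circles. Both plates still look flat to the bar through the covers. The arm is clear, so I'm handing in.

```bash
python3 -c "
from h import *
print(F(),read_eef_pos(),read_time_s()); sign_off()"
```

```text
[ 0.3 -0.2 -0. ] [ 0.42013728 -0.00389846  0.37993178] 135.6917
the job is handed in; nothing more can be done
```

The job is handed in at about 136 s of the 210 s allowed. Plates 1 and 2 are turned home against their bars. All three covers are pressed shut, and each of the two with plates was shut only after its plate was home. Station 3 was empty, so both bottles stand on covers 1 and 2.

**Last checks**
- **Plates:** close-ups showed both flats parallel to and touching the bar. Plate 2's stud angle read -179.9°. Plate 1 was judged from the picture and the hard stop only.
- **Covers:** each press met a hard stop with the cover level at 65 mm, and all three looked shut in the top picture afterwards.
- **Bottles:** both are upright, with the caps within about 1.5 mm of the aimed ring middles. In the last picture the real rings sat about 1–2 mm off the circles I had drawn.
- **Other things:** I moved nothing else that I know of. The last pictures showed nothing displaced, but I did not measure the other objects again at the end.

**What went wrong and was mended**
- **Plate 1 jam:** my first try at plate 1, with the stud gripped, jammed near -135° with forces around 26–36 N. I let go and finished it with a loose push.
- **Both plates short:** each came up 3–4° short on the first push home and needed a small nudge and a second push.
- **Bottle knocked:** one bottle was knocked a few centimetres during the run, so I measured it again before grasping.

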